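Load two clamping arbors with rings and collars

TASK

Load the two clamping arbors for turning: over the thick post slide the tall brass-jacketed ring, on top of it the wider plain white ring, and last the wider flat steel collar; over the slender post slide the smaller white ring and then the smaller steel collar. Everything must end fully down and flat, each piece resting on the one below, and let go. Leave the tin, the wooden offcut and the jar standing where they are.

Things in the scene. Friction and masses are not known exactly. Their poses are not given: they have to be found in the camera images.
- thick_arbor: The clamping arbor with the thick post, fixed to the bench: a round grey base 84 mm in diameter and 15 mm high with an upright steel post 32 mm in diameter rising 68 mm above the base (its top 83 mm above the bench), the last 12 mm tapering to 16 mm diameter. Origin: centre of the base's underside, on the bench; z up along the post.
- slender_arbor: The clamping arbor with the slender post, fixed to the bench: a like grey base, 84 mm diameter and 15 mm high, with an upright steel post 18 mm in diameter rising 44 mm above the base (its top 59 mm above the bench), the last 12 mm tapering to 2 mm diameter. Origin: centre of the base's underside, on the bench; z up along the post.
- jacketed_ring: Tall wide ring of white plastic in a brass jacket, lying flat: outside diameter 60 mm, bore 42 mm, height 30 mm. Origin: centre of its underside, z up.
- white_ring: Plain white plastic ring, the wider of the two, lying flat: outside diameter 60 mm, bore 42 mm, height 20 mm. Origin: centre of its underside, z up.
- wide_collar: Flat steel collar, the wider of the two, lying flat: outside diameter 60 mm, bore 42 mm, height 14 mm. Origin: centre of its underside, z up.
- small_ring: Plain white plastic ring, the smaller of the two, lying flat: outside diameter 46 mm, bore 28 mm, height 24 mm. Origin: centre of its underside, z up.
- small_collar: Flat steel collar, the smaller of the two, lying flat: outside diameter 46 mm, bore 28 mm, height 14 mm. Origin: centre of its underside, z up.
- tin: Small tin with a steel top and a green band, a bystander standing among the rings: diameter 40 mm, height 55 mm. Origin: centre of its underside, z up.
- offcut: Dark wooden offcut, a bystander lying at the right of the rings: 100 x 45 x 30 mm high, long along its x. Origin: centre of its underside, z up.
- jar: Amber jar with a black cap, a bystander standing at the left of the rings: diameter 56 mm, height 80 mm. Origin: centre of its underside, z up.
Not all that is in view belongs to the job. What is shaped like the jacketed_ring but orange or purple is not meant.

How it is judged:
By the outcome, as a careful person would: the job done as asked, in the order asked, and still so for the second after the job is handed in, with the robot touching nothing.
It also fails if it takes over 115 s, if anything falls off the work surface, if the arm or the gripper's body presses on something with over 40 N, if the wrist force passes 120 N, or if a joint passes its speed limit or range.

ROBOT

A 6-joint arm with a two-finger parallel gripper is mounted at the origin on the work surface. World frame = base frame: x ahead of the robot, y to its left, z up, the work surface at z = 0. Lengths are in mm, angles in rad, forces in N, time in s.
With the tool pointing down it reaches from about 350 to 925 mm from the base axis. Payload 6.4 kg.
Tool frame: the origin (TCP) lies midway between the tips of the shut fingers; the grasp point (between the pads) lies 19 mm behind it; z points along the fingers, y is the line along which they close (so a half turn about z gives the same grasp; the last joint's range is limited). The gripper opens to 85 mm and grips with 20 to 120 N. Pads are 22 mm wide; open, the fingers measure 114 mm over their backs; the gripper's body (76 mm by 85 mm) begins 54 mm behind the grasp point. The pads swing forward as they close: fully open they stand 13 mm farther back than shut.
Start: joints at [1.048, 0.245, 1.558, -0, 1.339, -0.174], TCP at [222.148, 610.872, 231.29] pointing down, gripper open.
Joint ranges: [-3.13, 3.13], [-1.02, 2.26], [0.13, 2.54], [-0.95, 4.09], [0.21, 2.88], [-2.74, 2.74]. Speed limits (rad/s): [2.57, 2.57, 3.14, 3.14, 3.14, 3.14].

INTERFACE

Orientations are given as a 3x3 rotation matrix whose columns are the frame's x, y, z axes.
In Python, from rig import monitor, snapshot, ticket, look_for, tip_of gives the robot as it stands.
- The arm moves only by the tool carry_out, never from a script. Its argument "increments" is a list of rows, each an object with "xyz": the shift along the tool's x, y, z in mm, a list of three; "turn": the turn, a rotation vector about the tool's x, y, z in degrees, a list of three; "fingers": the closure, from -1 (fully open) to 1 (shut). A call has 1 to 8 rows; each row shifts and turns the commanded pose from where the row before left it, along the tool's axes as they then stand; what a row does not reach is not made up. A row lasts 1/8 s, in which the tool goes at most 62.5 mm and 10.7 degrees, less where a joint would pass 70% of its speed; a pose out of reach is approached as far as the arm can. A call with a gripper value outside its range is refused whole. The fingers move at their own pace and stop on an object; "newtons" is the grip in N (left out, the last holds). Time passes only in rows, so rows that do not move let the fingers close. It gives the time, the measured TCP pose, the force, the opening and the grip force at its end, in the units of the state.
- monitor.state(): the state, without advancing time (a new reading comes with each control period).
- snapshot(name): name is "side" or "top" or "wrist"; returns a dict with "image" (480x640x3 uint8, red, green, blue), "mtx" (3x3 intrinsics, pixels), "R" (3x3) and "t" (3): a world point X has camera coordinates R X + t; the wrist camera has in their place "tool_from_camera" (4x4, takes a point from camera to tool coordinates, whose origin is the TCP and whose axes are the flange's). Camera axes: x right, y down, z forward; pixel columns grow to the right and rows downward; lengths in mm; the calibration is good to about 2 mm. The wrist camera is an equidistant fisheye: a pixel r from the principal point sees the ray r / f radians off the axis. A picture is of the moment at which its call begins: read the wrist's pose just before it. There is no depth.
- ticket.job_done(): hands the job in; it is judged then, once.
Trained networks look in a picture, given as the dict that the camera call returned (one of the last four; its "shot" number tells which), for a name from the list of things; names that differ only in an ending like _2 or _b are one class to them, and where a whole thing is asked for, a point or a joint stands for the part that bears it (a point fixed in the world has none). Each returns a list of dicts, best first, with "p" (0 to 1); they miss things now and then, are a little off and sometimes report something else, mostly with a low value. They report only what shows in the picture. A call takes as long as a camera call. They do not tell look-alikes from the thing itself.
- look_for(query, picture): "box" ([centre column, centre row, width, height] as shares, 0 to 1, of the picture: columns of its width, rows of its height, round what is visible of it).
- tip_of(query, picture): "at" ([column, row] as shares, 0 to 1, of the picture: columns of its width, rows of its height: a listed point, or the origin of a listed thing).
The state is a dict: "clock": time; "qpos": joint angles; "joint_vel": joint speeds; "tau": joint torques, N m; "ee_pos": TCP position; "eef_rot": TCP orientation; "force": force on the tool from outside, world axes, zero at the start; "wrist_torque": the same for the moment, N m; "gripper_width": finger opening in mm; "grip_force": force on a finger pad.
Only numpy, scipy, OpenCV 4.12 (cv2) and the standard library are available. Lean on these libraries where they do the work, as an engineer would, in place of code of your own. Each camera call takes 0.05 s, during which the arm holds its last target. There are 200 camera calls.

## Working session

There is one attempt and no reset: what is moved stays moved. The work goes in short steps, Python scripts to look and compute and a tool call to move; the robot and the scene stay as the last step left them, time stands still between calls to the robot, and variables do not carry over. Pictures are saved under pics/ and viewed, at most 14 in all, crops included, and the job is handed in when it is done.

Besides the shell and the picture viewer there is one more tool, called as a command line: name --argument value ..., lists and objects as JSON in quotes. carry_out: Moves the arm, as the interface text tells. Its arguments: {"type":"object","properties":{"increments":{"type":"array","items":{"type":"object","properties":{"xyz":{"type":"array","items":{"type":"number"}},"turn":{"type":"array","items":{"type":"number"}},"fingers":{"type":"number"}}}},"newtons":{"type":"number"}},"required":["increments"]}

```bash
mkdir -p pics; ls; cat > h.py <<'E'
import numpy as np, cv2, json
from rig import monitor, snapshot, ticket, look_for, tip_of
def ray(s,u,v):
    K=np.array(s["mtx"]);R=np.array(s["R"]);t=np.array(s["t"])
    d=R.T@np.linalg.inv(K)@np.array([u,v,1.]); return -R.T@t,d
def at(s,u,v,z):
    c,d=ray(s,u,v); return c+d*(z-c[2])/d[2]
def proj(s,X):
    p=np.array(s["mtx"])@(np.array(s["R"])@np.array(X,float)+np.array(s["t"])); return p[:2]/p[2]
def save(s,n): cv2.imwrite(f"pics/{n}.png",cv2.cvtColor(s["image"],cv2.COLOR_RGB2BGR))
N=dict(thick_arbor=83,slender_arbor=59,jacketed_ring=30,white_ring=20,wide_collar=14,small_ring=24,small_collar=14,tin=55,offcut=30,jar=80)
E
python3 - <<'E'
from h import *
np.set_printoptions(precision=1,suppress=True)
for c in("top","side"):
    s=snapshot(c);save(s,c+"1")
    print(c,"cam",ray(s,320,240)[0])
    for n in N:
        for d in tip_of(n,s)[:3]:
            if d["p"]>.2:
                u,v=d["at"][0]*640,d["at"][1]*480
                print(n,round(d["p"],2),np.array([u,v]),at(s,u,v,0)[:2])
st=monitor.state();print(st["eef_rot"],st["gripper_width"])
E
```

```text
pics
top cam [452.1  23.6 937.9]
thick_arbor 0.57 [380.  176.7] [ 650.7 -137.7]
slender_arbor 0.75 [221.5 180.4] [647.  180.4]
slender_arbor 0.3 [138.7 213.3] [583.  343.2]
jacketed_ring 0.81 [225.6 237.1] [533.1 172.6]
jacketed_ring 0.65 [195.4 318.3] [375.4 231.6]
jacketed_ring 0.64 [176.2 269. ] [471.9 269.2]
white_ring 0.88 [259.5 282.4] [442.7 106.5]
wide_collar 0.83 [455.9 262.4] [ 475.3 -285. ]
wide_collar 0.23 [352.1 268.7] [466.4 -76.8]
small_ring 0.86 [307.2 174.9] [656.1   9.2]
tin 0.6 [379.2 176.4] [ 651.4 -136.1]
tin 0.57 [314. 264.] [477.   -1.3]
offcut 0.75 [472.8 208.7] [ 583.  -324.1]
jar 0.73 [174.6 268.6] [472.7 272.3]
jar 0.69 [142.5 210.9] [587.7 335.8]
side cam [ 461.7 -501.9  656.7]
thick_arbor 0.66 [401.6 313.5] [ 645.2 -143.8]
slender_arbor 0.58 [371.9 182.3] [651.2 181.9]
jacketed_ring 0.9 [242. 176.] [368.8 226.1]
jacketed_ring 0.86 [288.5 159.3] [473.7 273.5]
jacketed_ring 0.78 [318.2 184.7] [533.5 184.3]
white_ring 0.98 [275.  212.3] [437.6 110.9]
wide_collar 0.77 [306.6 408.5] [ 471.  -286.7]
wide_collar 0.52 [384.6 427.3] [ 580.4 -323.8]
small_ring 0.83 [385.7 245.2] [647.2   5.9]
small_collar 0.93 [294.4 290. ] [465.7 -79.8]
tin 0.61 [300.5 255.4] [481.8  -4.1]
offcut 0.88 [384.6 427.3] [ 580.4 -323.8]
jar 0.61 [330.4 137.4] [578.4 345.4]
[[-0.9  0.3 -0. ]
 [ 0.3  0.9  0. ]
 [ 0.  -0.  -1. ]] 85.68634260583296
```

View pics/top1.png

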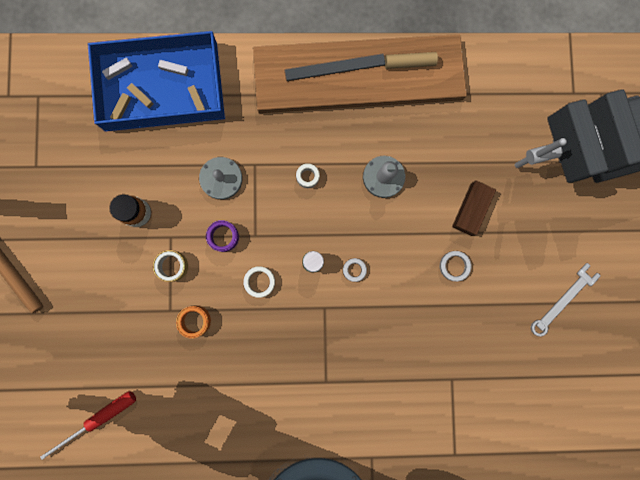

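View pics/side1.png

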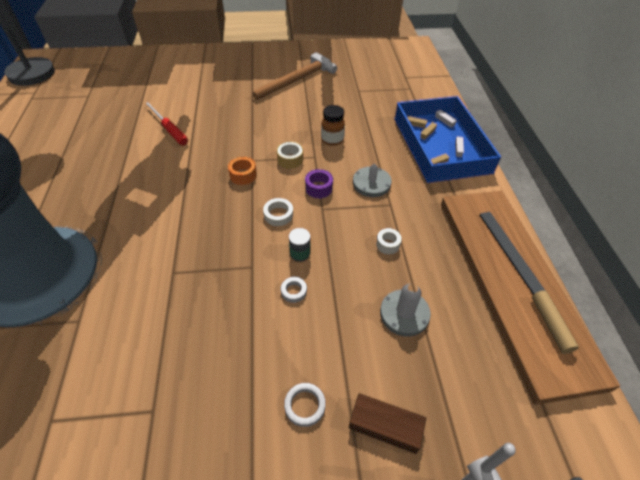

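Top view: jacketed ring (169,266), white ring (259,282), tin (313,262), small collar (355,270), wide collar (456,266), small ring (308,176), thick base (384,177), slender base (221,178). The purple ring (222,236) and orange ring (193,322) are decoys. I'll refine the positions by fitting the rims to image edges in both cameras.

```bash
cat >> h.py <<'E'
G=dict(thick_arbor=(649,-141,[(15,42)]),slender_arbor=(649,181,[(15,42)]),jacketed_ring=(473,271,[(30,30),(30,21)]),white_ring=(440,109,[(20,30),(20,21)]),
 wide_collar=(473,-286,[(14,30),(14,21)]),small_ring=(652,8,[(24,23),(24,14)]),small_collar=(466,-78,[(14,23),(14,14)]))
A=np.linspace(0,2*np.pi,90,endpoint=False)
def fit(s,name,g=None,zoff=0,span=14,px=None):
    px=px or (lambda P:np.array([proj(s,p) for p in P]))
    im=cv2.GaussianBlur(s["image"],(3,3),0).astype(np.float32)
    m=np.max(np.hypot(cv2.Sobel(im,cv2.CV_32F,1,0),cv2.Sobel(im,cv2.CV_32F,0,1)),axis=2); m=np.minimum(m,200)
    x0,y0,c=G[name]; 
    if g is not None:x0,y0=g
    best=(-1,)
    for st,r in((2,span),(.5,2)):
        bx,by=(x0,y0) if best[0]<0 else best[1:]
        for dx in np.arange(-r,r+.1,st):
            for dy in np.arange(-r,r+.1,st):
                P=np.vstack([np.c_[bx+dx+R*np.cos(A),by+dy+R*np.sin(A),np.full(90,z+zoff)] for z,R in c])
                q=px(P).astype(np.float32)
                v=cv2.remap(m,q[:,0].copy(),q[:,1].copy(),cv2.INTER_LINEAR).mean()
                if v>best[0]:best=(v,bx+dx,by+dy)
    return best
E
python3 - <<'E'
from h import *
np.set_printoptions(precision=1,suppress=True)
S={c:snapshot(c) for c in("top","side")}
for n in G: print(n,*[np.array(fit(S[c],n)) for c in S])
st=monitor.state();print(st["clock"],np.round(st["eef_rot"],3).tolist())
E
```

```text
thick_arbor [ 162.8  649.5 -143. ] [ 122.8  649.  -146. ]
slender_arbor [173.2 650.5 181. ] [146.5 649.  176.5]
jacketed_ring [191.5 478.  275. ] [193.4 477.  271. ]
white_ring [200.  444.5 106.5] [199.6 444.  102.5]
wide_collar [ 199.8  468.5 -279.5] [ 199.8  468.5 -282.5]
small_ring [200.  651.5   9.5] [199.9 650.    6. ]
small_collar [199.7 464.5 -79.5] [200.  464.  -82.5]
1.2 [[-0.94, 0.342, -0.0], [0.342, 0.94, -0.0], [0.0, -0.0, -1.0]]
```

carry_out --increments '[{"xyz":[0,0,0],"turn":[0,0,-10],"fingers":-1},{"xyz":[0,0,0],"turn":[0,0,-10]},{"xyz":[-32,-42,9]},{"xyz":[-32,-42,9]},{"xyz":[-32,-42,9]},{"xyz":[-32,-42,9]},{"xyz":[-32,-42,9]},{"xyz":[-32,-42,9]}]'

```text
invalid input
```

carry_out --increments '[{"xyz":[-31,-43,9]},{"xyz":[-32,-43,9]},{"xyz":[0,0,0]},{"xyz":[0,0,0]}]'

```text
invalid input
```

Probably every row needs all the keys.

carry_out --increments '[{"xyz":[0,0,0],"turn":[0,0,-10],"fingers":-1},{"xyz":[0,0,0],"turn":[0,0,-10],"fingers":-1},{"xyz":[-32,-42,9],"turn":[0,0,0],"fingers":-1},{"xyz":[-32,-42,9],"turn":[0,0,0],"fingers":-1},{"xyz":[-32,-42,9],"turn":[0,0,0],"fingers":-1},{"xyz":[-32,-42,9],"turn":[0,0,0],"fingers":-1},{"xyz":[-32,-42,9],"turn":[0,0,0],"fingers":-1},{"xyz":[-32,-42,9],"turn":[0,0,0],"fingers":-1}]' --newtons 40

```text
clock: 2.2
ee_pos: [415.2, 357.5, 177.3]
eef_rot: [[-1.0, -0.0, 0.001], [-0.0, 1.0, 0.0], [-0.001, 0.0, -1.0]]
force: [0.7, 0.1, -0.8]
gripper_width: 85.4
grip_force: 0.0
```

carry_out --increments '[{"xyz":[-31.5,-43,9],"turn":[0,0,0],"fingers":-1},{"xyz":[-32,-43,9],"turn":[0,0,0],"fingers":-1},{"xyz":[0,0,0],"turn":[0,0,0],"fingers":-1},{"xyz":[0,0,0],"turn":[0,0,0],"fingers":-1}]'

```text
clock: 2.7
ee_pos: [477.6, 273.1, 159.4]
eef_rot: [[-1.0, 0.0, -0.0], [0.0, 1.0, 0.0], [0.0, 0.0, -1.0]]
force: [-0.3, 0.8, 0.1]
gripper_width: 85.7
grip_force: 0.0
```

```bash
cat >> h.py <<'E'
def wrist():
    st=monitor.state(); s=snapshot("wrist")
    W=np.eye(4);W[:3,:3]=st["eef_rot"];W[:3,3]=st["ee_pos"]
    M=np.linalg.inv(W@np.array(s["tool_from_camera"])); K=np.array(s["mtx"])
    def px(P):
        C=np.asarray(P,float)@M[:3,:3].T+M[:3,3]
        r=np.hypot(C[:,0],C[:,1])+1e-9; th=np.arctan2(r,C[:,2])
        return np.c_[K[0,2]+K[0,0]*th*C[:,0]/r,K[1,2]+K[1,1]*th*C[:,1]/r]
    return s,px,st
E
python3 - <<'E'
from h import *
s,px,st=wrist();print(st["ee_pos"],s["tool_from_camera"],s["mtx"])
b=fit(s,"jacketed_ring",g=(477.5,273),px=px);print(b)
for z,r in((30,30),(30,21)):
    for q in px(np.c_[b[1]+r*np.cos(A),b[2]+r*np.sin(A),0*A+z]): cv2.circle(s["image"],tuple(int(i) for i in q),0,(255,0,0),-1)
save(s,"w1")
E
```

```text
[477.63051321 273.14756948 159.39300357] [[ 2.17679360e-04 -9.49711876e-01 -3.13125064e-01  8.03361773e+01]
 [ 9.99999596e-01  4.79977167e-04 -7.60593038e-04 -2.12499245e-01]
 [ 8.72637122e-04 -3.13124772e-01  9.49711596e-01 -1.42727367e+02]
 [ 0.00000000e+00  0.00000000e+00  0.00000000e+00  1.00000000e+00]] [[371.64829954   0.         316.24784683]
 [  0.         371.64829954 237.19582911]
 [  0.           0.           1.        ]]
(np.float32(176.25836), np.float64(478.0), np.float64(274.5))
```

View pics/w1.png

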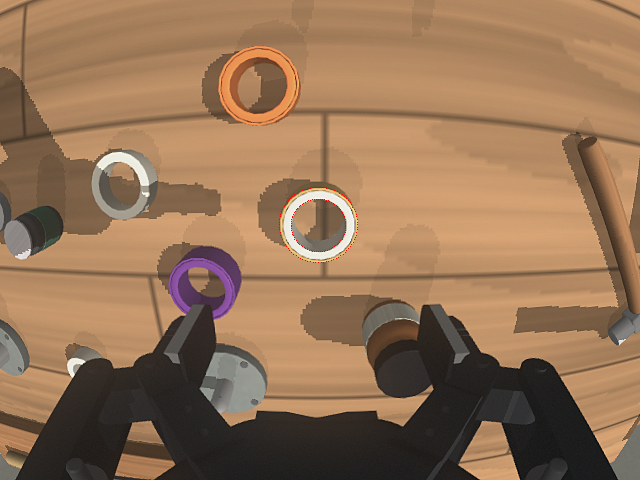

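The wrist image confirms the brass-jacketed ring at pixel (319,225), with the fit overlaid on its rims at (478,274.5). Purple and orange are elsewhere. Next I'll descend and grip.

carry_out --increments '[{"xyz":[0,1,34],"turn":[0,0,0],"fingers":-1},{"xyz":[0,0,40],"turn":[0,0,0],"fingers":-1},{"xyz":[0,0,40],"turn":[0,0,0],"fingers":-1},{"xyz":[0,0,25],"turn":[0,0,0],"fingers":-1},{"xyz":[0,0,15],"turn":[0,0,0],"fingers":-1},{"xyz":[0,0,0],"turn":[0,0,0],"fingers":1},{"xyz":[0,0,0],"turn":[0,0,0],"fingers":1},{"xyz":[0,0,0],"turn":[0,0,0],"fingers":1}]' --newtons 40

```text
clock: 3.75
ee_pos: [478.7, 274.4, 6.6]
eef_rot: [[-1.0, -0.0, 0.002], [-0.0, 1.0, 0.001], [-0.002, 0.001, -1.0]]
force: [0.2, 0.3, 1.3]
gripper_width: 58.8
grip_force: 43.3
```

carry_out --increments '[{"xyz":[0,0,0],"turn":[0,0,0],"fingers":1},{"xyz":[0,0,0],"turn":[0,0,0],"fingers":1},{"xyz":[0,0,-20],"turn":[0,0,0],"fingers":1},{"xyz":[0,0,-40],"turn":[0,0,0],"fingers":1},{"xyz":[0,0,-50],"turn":[0,0,0],"fingers":1},{"xyz":[0,0,-50],"turn":[0,0,0],"fingers":1}]'

```text
clock: 4.5
ee_pos: [477.3, 273.7, 167.5]
eef_rot: [[-1.0, -0.0, 0.0], [-0.0, 1.0, -0.0], [-0.0, -0.0, -1.0]]
force: [0.6, -0.3, -1.6]
gripper_width: 58.4
grip_force: 43.5
```

carry_out --increments '[{"xyz":[-14,-35,0],"turn":[0,0,0],"fingers":1},{"xyz":[-14,-35,0],"turn":[0,0,0],"fingers":1},{"xyz":[-14,-35,0],"turn":[0,0,0],"fingers":1},{"xyz":[-14,-35,0],"turn":[0,0,0],"fingers":1},{"xyz":[-14,-35,0],"turn":[0,0,0],"fingers":1},{"xyz":[-14,-35,0],"turn":[0,0,0],"fingers":1},{"xyz":[-14,-35,0],"turn":[0,0,0],"fingers":1},{"xyz":[-14,-35,0],"turn":[0,0,0],"fingers":1}]'

```text
clock: 5.5
ee_pos: [589.9, -7.3, 166.1]
eef_rot: [[-1.0, -0.0, 0.0], [-0.0, 1.0, -0.0], [-0.0, -0.0, -1.0]]
force: [-0.6, 0.5, -1.1]
gripper_width: 58.7
grip_force: 43.5
```

carry_out --increments '[{"xyz":[-15,-35,0],"turn":[0,0,0],"fingers":1},{"xyz":[-15,-35,0],"turn":[0,0,0],"fingers":1},{"xyz":[-15,-34,0],"turn":[0,0,0],"fingers":1},{"xyz":[-14.5,-34,0],"turn":[0,0,0],"fingers":1},{"xyz":[0,0,0],"turn":[0,0,0],"fingers":1},{"xyz":[0,0,0],"turn":[0,0,0],"fingers":1}]'

```text
clock: 6.25
ee_pos: [648.9, -143.5, 165.6]
eef_rot: [[-1.0, -0.0, -0.0], [-0.0, 1.0, 0.0], [0.0, 0.0, -1.0]]
force: [-0.5, 1.3, -0.7]
gripper_width: 58.5
grip_force: 43.5
```

```bash
python3 - <<'E'
from h import *
s,px,st=wrist();e=st["ee_pos"];print(e)
b=fit(s,"thick_arbor",g=(649,-144.5),px=px);print(b)
G["jacketed_ring"]=(e[0],e[1],[(0,30),(0,21)])
c=fit(s,"jacketed_ring",zoff=e[2]+25,px=px);print(c)
for x,y,z,r in((b[1],b[2],15,42),(b[1],b[2],83,8),(c[1],c[2],e[2]+25,30)):
    for q in px(np.c_[x+r*np.cos(A),y+r*np.sin(A),0*A+z]): cv2.circle(s["image"],tuple(int(i) for i in q),0,(255,0,0),-1)
save(s,"w2")
for k in("top","side"):
    s=snapshot(k); print(k,fit(s,"jacketed_ring",zoff=e[2]+25))
E
```

```text
[ 648.88776989 -143.54729562  165.55037646]
(np.float32(127.791145), np.float64(650.5), np.float64(-145.0))
(np.float32(128.07837), np.float64(646.8877698883965), np.float64(-144.04729562133963))
top (np.float32(67.398766), np.float64(663.3877698883965), np.float64(-153.04729562133963))
side (np.float32(123.29191), np.float64(642.8877698883965), np.float64(-141.54729562133963))
```

View pics/w2.png

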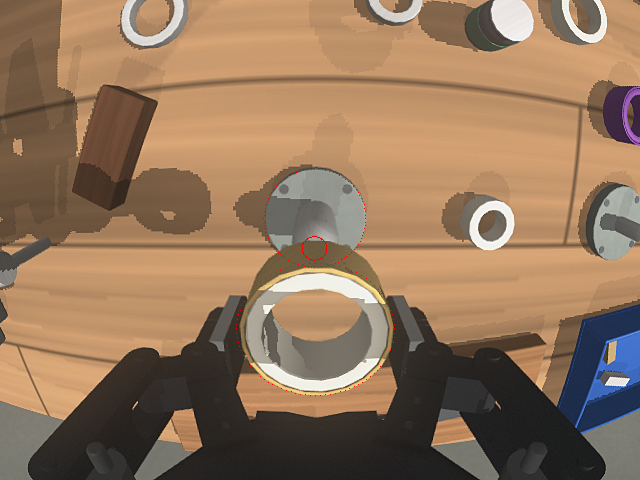

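Post and base are under the ring: the base fit at (315,215) looks good, and the ring in hand is at (316,335). I'll shift slightly and lower.

carry_out --increments '[{"xyz":[-2,-1,25],"turn":[0,0,0],"fingers":1},{"xyz":[0,0,25],"turn":[0,0,0],"fingers":1},{"xyz":[0,0,15],"turn":[0,0,0],"fingers":1},{"xyz":[0,0,10],"turn":[0,0,0],"fingers":1},{"xyz":[0,0,10],"turn":[0,0,0],"fingers":1},{"xyz":[0,0,10],"turn":[0,0,0],"fingers":1},{"xyz":[0,0,10],"turn":[0,0,0],"fingers":1}]'

```text
clock: 7.28
ee_pos: [651.6, -145.1, 60.0]
eef_rot: [[-1.0, -0.0, 0.001], [-0.0, 1.0, -0.0], [-0.001, -0.0, -1.0]]
force: [-0.3, 1.1, -0.2]
gripper_width: 58.9
grip_force: 43.5
```

carry_out --increments '[{"xyz":[0,0,15],"turn":[0,0,0],"fingers":1},{"xyz":[0,0,13],"turn":[0,0,0],"fingers":1},{"xyz":[0,0,8],"turn":[0,0,0],"fingers":1},{"xyz":[0,0,2],"turn":[0,0,0],"fingers":1},{"xyz":[0,0,0],"turn":[0,0,0],"fingers":1},{"xyz":[0,0,0],"turn":[0,0,0],"fingers":1}]'

```text
clock: 8.02
ee_pos: [651.7, -145.1, 22.8]
eef_rot: [[-1.0, -0.0, 0.001], [-0.0, 1.0, -0.0], [-0.001, -0.0, -1.0]]
force: [0.7, -0.7, -1.8]
gripper_width: 58.9
grip_force: 43.5
```

carry_out --increments '[{"xyz":[0,0,1.5],"turn":[0,0,0],"fingers":1},{"xyz":[0,0,0],"turn":[0,0,0],"fingers":1},{"xyz":[0,0,0],"turn":[0,0,0],"fingers":-1},{"xyz":[0,0,0],"turn":[0,0,0],"fingers":-1},{"xyz":[0,0,0],"turn":[0,0,0],"fingers":-1}]'

```text
clock: 8.65
ee_pos: [651.3, -145.0, 20.7]
eef_rot: [[-1.0, -0.0, -0.0], [-0.0, 1.0, 0.0], [0.0, 0.0, -1.0]]
force: [-1.3, -0.0, 0.5]
gripper_width: 84.9
grip_force: 0.0
```

carry_out --increments '[{"xyz":[0,0,-25],"turn":[0,0,0],"fingers":-1},{"xyz":[0,0,-40],"turn":[0,0,0],"fingers":-1},{"xyz":[0,0,-40],"turn":[0,0,0],"fingers":-1},{"xyz":[0,0,-34],"turn":[0,0,0],"fingers":-1},{"xyz":[17,30,0],"turn":[0,0,0],"fingers":-1},{"xyz":[25,30,0],"turn":[0,0,0],"fingers":-1},{"xyz":[25,30,0],"turn":[0,0,0],"fingers":-1},{"xyz":[25,30,0],"turn":[0,0,0],"fingers":-1}]'

```text
clock: 9.65
ee_pos: [558.4, -24.1, 159.7]
eef_rot: [[-1.0, -0.0, 0.0], [-0.0, 1.0, 0.0], [-0.0, 0.0, -1.0]]
force: [0.4, 0.9, 0.4]
gripper_width: 85.7
grip_force: 0.0
```

carry_out --increments '[{"xyz":[28,32,0],"turn":[0,0,0],"fingers":-1},{"xyz":[28,32,0],"turn":[0,0,0],"fingers":-1},{"xyz":[28,32,0],"turn":[0,0,0],"fingers":-1},{"xyz":[30,33,0],"turn":[0,0,0],"fingers":-1},{"xyz":[0,0,0],"turn":[0,0,0],"fingers":-1},{"xyz":[0,0,0],"turn":[0,0,0],"fingers":-1}]'

```text
clock: 10.4
ee_pos: [445.8, 103.7, 160.1]
eef_rot: [[-1.0, -0.0, 0.001], [-0.0, 1.0, -0.0], [-0.001, -0.0, -1.0]]
force: [0.5, -0.4, -0.3]
gripper_width: 85.4
grip_force: 0.0
```

```bash
python3 - <<'E'
from h import *
s,px,st=wrist();print(st["ee_pos"])
print(fit(s,"white_ring",g=(444,104.5),px=px))
for k in("top","side"):
    s=snapshot(k); print(k,fit(s,"jacketed_ring",g=(651,-145),zoff=15,span=20))
save(s,"side2")
E
```

```text
[445.79546317 103.71982089 160.14879656]
(np.float32(196.93575), np.float64(444.5), np.float64(105.0))
top (np.float32(192.71953), np.float64(651.0), np.float64(-144.0))
side (np.float32(173.42027), np.float64(650.0), np.float64(-146.5))
```

View pics/side2.png

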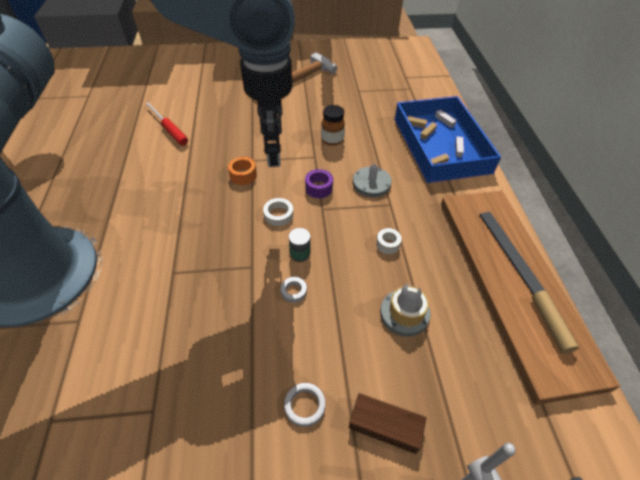

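The side view shows the brass ring at (409,307), flat on the thick arbor with nothing else moved. Now the white ring.

carry_out --increments '[{"xyz":[1,1,40],"turn":[0,0,0],"fingers":-1},{"xyz":[0,0,40],"turn":[0,0,0],"fingers":-1},{"xyz":[0,0,40],"turn":[0,0,0],"fingers":-1},{"xyz":[0,0,25],"turn":[0,0,0],"fingers":-1},{"xyz":[0,0,14],"turn":[0,0,0],"fingers":-1},{"xyz":[0,0,0],"turn":[0,0,0],"fingers":-1},{"xyz":[0,0,0],"turn":[0,0,0],"fingers":1},{"xyz":[0,0,0],"turn":[0,0,0],"fingers":1}]'

```text
clock: 11.55
ee_pos: [445.7, 104.8, 2.6]
eef_rot: [[-1.0, -0.001, 0.002], [-0.001, 1.0, -0.0], [-0.002, -0.0, -1.0]]
force: [-0.6, -0.8, 2.2]
gripper_width: 58.3
grip_force: 42.1
```

carry_out --increments '[{"xyz":[0,0,0],"turn":[0,0,0],"fingers":1},{"xyz":[0,0,0],"turn":[0,0,0],"fingers":1},{"xyz":[0,0,-20],"turn":[0,0,0],"fingers":1},{"xyz":[0,0,-40],"turn":[0,0,0],"fingers":1},{"xyz":[0,0,-50],"turn":[0,0,0],"fingers":1},{"xyz":[0,0,-50],"turn":[0,0,0],"fingers":1}]'

```text
clock: 12.3
ee_pos: [444.3, 105.0, 163.2]
eef_rot: [[-1.0, -0.0, 0.002], [-0.0, 1.0, -0.0], [-0.002, -0.0, -1.0]]
force: [1.1, -0.3, -0.0]
gripper_width: 57.9
grip_force: 43.3
```

carry_out --increments '[{"xyz":[-23,-28,0],"turn":[0,0,0],"fingers":1},{"xyz":[-23,-28,0],"turn":[0,0,0],"fingers":1},{"xyz":[-23,-28,0],"turn":[0,0,0],"fingers":1},{"xyz":[-23,-28,0],"turn":[0,0,0],"fingers":1},{"xyz":[-23,-28,0],"turn":[0,0,0],"fingers":1},{"xyz":[-23,-28,0],"turn":[0,0,0],"fingers":1},{"xyz":[-23,-28,0],"turn":[0,0,0],"fingers":1},{"xyz":[-23,-28,0],"turn":[0,0,0],"fingers":1}]'

```text
clock: 13.3
ee_pos: [629.3, -120.0, 161.9]
eef_rot: [[-1.0, -0.0, 0.001], [-0.0, 1.0, -0.001], [-0.001, -0.001, -1.0]]
force: [-0.7, -0.3, -0.3]
gripper_width: 58.1
grip_force: 43.3
```

carry_out --increments '[{"xyz":[-22,-26,0],"turn":[0,0,0],"fingers":1},{"xyz":[0,0,0],"turn":[0,0,0],"fingers":1},{"xyz":[0,0,0],"turn":[0,0,0],"fingers":1}]'

```text
clock: 13.68
ee_pos: [650.0, -144.5, 161.1]
eef_rot: [[-1.0, -0.001, -0.0], [-0.001, 1.0, 0.0], [0.0, 0.0, -1.0]]
force: [-0.0, 0.2, -1.2]
gripper_width: 58.2
grip_force: 43.3
```

```bash
python3 - <<'E'
from h import *
s,px,st=wrist();e=st["ee_pos"];print(e)
print(fit(s,"thick_arbor",g=(649,-144.5),px=px), fit(s,"white_ring",g=e[:2],zoff=e[2]-1.5,px=px))
E
```

```text
[ 649.98282916 -144.45250279  161.06664113]
(np.float32(109.02434), np.float64(650.0), np.float64(-145.0)) (np.float32(129.22174), np.float64(647.9828291647337), np.float64(-144.95250279140362))
```

carry_out --increments '[{"xyz":[-1,-0.5,30],"turn":[0,0,0],"fingers":1},{"xyz":[0,0,30],"turn":[0,0,0],"fingers":1},{"xyz":[0,0,12],"turn":[0,0,0],"fingers":1},{"xyz":[0,0,12],"turn":[0,0,0],"fingers":1},{"xyz":[0,0,12],"turn":[0,0,0],"fingers":1},{"xyz":[0,0,12],"turn":[0,0,0],"fingers":1},{"xyz":[0,0,5],"turn":[0,0,0],"fingers":1},{"xyz":[0,0,0],"turn":[0,0,0],"fingers":1}]'

```text
clock: 14.72
ee_pos: [651.7, -145.7, 48.0]
eef_rot: [[-1.0, -0.0, 0.001], [-0.0, 1.0, -0.0], [-0.001, -0.0, -1.0]]
force: [0.4, 0.9, -0.3]
gripper_width: 58.0
grip_force: 43.3
```

carry_out --increments '[{"xyz":[0,0,1.5],"turn":[0,0,0],"fingers":1},{"xyz":[0,0,0],"turn":[0,0,0],"fingers":1},{"xyz":[0,0,0],"turn":[0,0,0],"fingers":1}]'

```text
clock: 15.1
ee_pos: [651.9, -145.7, 47.6]
eef_rot: [[-1.0, -0.0, 0.001], [-0.0, 1.0, -0.0], [-0.001, -0.0, -1.0]]
force: [-1.5, 0.7, 4.9]
gripper_width: 57.8
grip_force: 43.8
```

carry_out --increments '[{"xyz":[0,0,0],"turn":[0,0,0],"fingers":-1},{"xyz":[0,0,0],"turn":[0,0,0],"fingers":-1},{"xyz":[0,0,0],"turn":[0,0,0],"fingers":-1},{"xyz":[0,0,-30],"turn":[0,0,0],"fingers":-1},{"xyz":[0,0,-40],"turn":[0,0,0],"fingers":-1},{"xyz":[0,0,-40],"turn":[0,0,0],"fingers":-1},{"xyz":[30,-23,0],"turn":[0,0,0],"fingers":-1},{"xyz":[30,-23,0],"turn":[0,0,0],"fingers":-1}]'

```text
clock: 16.1
ee_pos: [591.1, -192.0, 157.0]
eef_rot: [[-1.0, -0.001, 0.001], [-0.001, 1.0, -0.001], [-0.001, -0.001, -1.0]]
force: [0.1, -0.4, 0.6]
gripper_width: 85.7
grip_force: 0.0
```

carry_out --increments '[{"xyz":[30,-23,0],"turn":[0,0,0],"fingers":-1},{"xyz":[30,-23,0],"turn":[0,0,0],"fingers":-1},{"xyz":[31,-22,0],"turn":[0,0,0],"fingers":-1},{"xyz":[31,-22,0],"turn":[0,0,0],"fingers":-1},{"xyz":[0,0,0],"turn":[0,0,0],"fingers":-1},{"xyz":[0,0,0],"turn":[0,0,0],"fingers":-1}]'

```text
clock: 16.85
ee_pos: [469.7, -281.4, 156.4]
eef_rot: [[-1.0, -0.0, 0.001], [-0.0, 1.0, -0.0], [-0.001, -0.0, -1.0]]
force: [-0.3, 0.3, 0.1]
gripper_width: 85.8
grip_force: 0.0
```

```bash
python3 - <<'E'
from h import *
s,px,st=wrist();print(st["ee_pos"])
print(fit(s,"wide_collar",g=(468.5,-281),px=px));save(s,"w3")
for k in("top","side"):
    s=snapshot(k); print(k,fit(s,"white_ring",g=(651,-145),zoff=45,span=20),fit(s,"wide_collar"),fit(s,"jacketed_ring",g=(651,-145),zoff=15,span=20))
E
```

```text
[ 469.73484436 -281.43618934  156.41572278]
(np.float32(194.4785), np.float64(468.5), np.float64(-281.5))
top (np.float32(199.98576), np.float64(650.5), np.float64(-144.5)) (np.float32(175.25089), np.float64(469.0), np.float64(-280.5)) (np.float32(199.98758), np.float64(655.5), np.float64(-148.0))
side (np.float32(199.50551), np.float64(650.0), np.float64(-147.5)) (np.float32(159.86461), np.float64(469.0), np.float64(-281.5)) (np.float32(199.47626), np.float64(656.0), np.float64(-135.0))
```

View pics/w3.png

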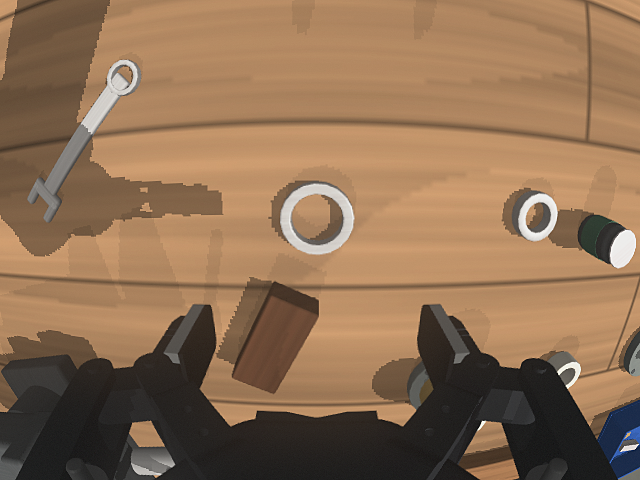

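Collar at (317,218) px; the offcut at (275,335) px is clear of the fingers' path. White ring fits at (650,-146) in both cameras, so it's seated. Descend on the collar.

carry_out --increments '[{"xyz":[1,0,40],"turn":[0,0,0],"fingers":-1},{"xyz":[0,0,40],"turn":[0,0,0],"fingers":-1},{"xyz":[0,0,40],"turn":[0,0,0],"fingers":-1},{"xyz":[0,0,25],"turn":[0,0,0],"fingers":-1},{"xyz":[0,0,14],"turn":[0,0,0],"fingers":-1},{"xyz":[0,0,0],"turn":[0,0,0],"fingers":-1},{"xyz":[0,0,0],"turn":[0,0,0],"fingers":1},{"xyz":[0,0,0],"turn":[0,0,0],"fingers":1}]'

```text
clock: 18.0
ee_pos: [469.5, -282.4, -0.7]
eef_rot: [[-1.0, -0.0, 0.002], [-0.0, 1.0, -0.002], [-0.002, -0.002, -1.0]]
force: [-1.2, 2.1, 4.6]
gripper_width: 58.6
grip_force: 41.8
```

carry_out --increments '[{"xyz":[0,0,0],"turn":[0,0,0],"fingers":1},{"xyz":[0,0,0],"turn":[0,0,0],"fingers":1},{"xyz":[0,0,-20],"turn":[0,0,0],"fingers":1},{"xyz":[0,0,-40],"turn":[0,0,0],"fingers":1},{"xyz":[0,0,-50],"turn":[0,0,0],"fingers":1},{"xyz":[0,0,-50],"turn":[0,0,0],"fingers":1}]'

```text
clock: 18.75
ee_pos: [468.2, -281.5, 159.5]
eef_rot: [[-1.0, -0.0, 0.001], [-0.0, 1.0, -0.001], [-0.001, -0.001, -1.0]]
force: [0.1, -0.5, -0.5]
gripper_width: 58.3
grip_force: 43.5
```

carry_out --increments '[{"xyz":[-30,23,0],"turn":[0,0,0],"fingers":1},{"xyz":[-30,23,0],"turn":[0,0,0],"fingers":1},{"xyz":[-30,23,0],"turn":[0,0,0],"fingers":1},{"xyz":[-30,23,0],"turn":[0,0,0],"fingers":1},{"xyz":[-31,22,0],"turn":[0,0,0],"fingers":1},{"xyz":[-31,22,0],"turn":[0,0,0],"fingers":1},{"xyz":[0,0,0],"turn":[0,0,0],"fingers":1},{"xyz":[0,0,0],"turn":[0,0,0],"fingers":1}]'

```text
clock: 19.75
ee_pos: [649.9, -145.7, 157.5]
eef_rot: [[-1.0, -0.0, -0.0], [-0.0, 1.0, -0.0], [0.0, -0.0, -1.0]]
force: [0.3, 0.0, -1.4]
gripper_width: 58.2
grip_force: 43.5
```

```bash
python3 - <<'E'
from h import *
s,px,st=wrist();e=st["ee_pos"];print(e)
print(fit(s,"thick_arbor",g=(649,-144.5),px=px), fit(s,"wide_collar",g=e[:2],zoff=e[2]+2,px=px))
E
```

```text
[ 649.88139857 -145.68514399  157.45261938]
(np.float32(113.51776), np.float64(650.0), np.float64(-145.0)) (np.float32(116.650024), np.float64(648.3813985686613), np.float64(-146.18514399184144))
```

carry_out --increments '[{"xyz":[-0.5,0.5,30],"turn":[0,0,0],"fingers":1},{"xyz":[0,0,20],"turn":[0,0,0],"fingers":1},{"xyz":[0,0,10],"turn":[0,0,0],"fingers":1},{"xyz":[0,0,10],"turn":[0,0,0],"fingers":1},{"xyz":[0,0,10],"turn":[0,0,0],"fingers":1},{"xyz":[0,0,10],"turn":[0,0,0],"fingers":1},{"xyz":[0,0,4],"turn":[0,0,0],"fingers":1},{"xyz":[0,0,0],"turn":[0,0,0],"fingers":1}]'

```text
clock: 20.8
ee_pos: [651.4, -145.1, 64.4]
eef_rot: [[-1.0, -0.0, 0.001], [-0.0, 1.0, -0.0], [-0.001, -0.0, -1.0]]
force: [-2.6, 0.6, 5.1]
gripper_width: 58.5
grip_force: 44.0
```

carry_out --increments '[{"xyz":[0,0,1.5],"turn":[0,0,0],"fingers":1},{"xyz":[0,0,0],"turn":[0,0,0],"fingers":1},{"xyz":[0,0,0],"turn":[0,0,0],"fingers":1}]'

```text
clock: 21.18
ee_pos: [651.6, -145.2, 64.4]
eef_rot: [[-1.0, -0.001, 0.001], [-0.001, 1.0, -0.001], [-0.001, -0.001, -1.0]]
force: [-5.8, 2.2, 11.9]
gripper_width: 58.3
grip_force: 44.6
```

carry_out --increments '[{"xyz":[0,0,0],"turn":[0,0,0],"fingers":-1},{"xyz":[0,0,0],"turn":[0,0,0],"fingers":-1},{"xyz":[0,0,0],"turn":[0,0,0],"fingers":-1},{"xyz":[0,0,-30],"turn":[0,0,0],"fingers":-1},{"xyz":[0,0,-35],"turn":[0,0,0],"fingers":-1},{"xyz":[0,0,-30],"turn":[0,0,0],"fingers":-1},{"xyz":[0,30,0],"turn":[0,0,0],"fingers":-1},{"xyz":[0,40,0],"turn":[0,0,0],"fingers":-1}]'

```text
clock: 22.18
ee_pos: [651.1, -75.1, 157.2]
eef_rot: [[-1.0, 0.002, 0.001], [0.002, 1.0, -0.0], [-0.001, -0.0, -1.0]]
force: [-0.4, 0.0, 0.4]
gripper_width: 85.4
grip_force: 0.0
```

carry_out --increments '[{"xyz":[0,43,0],"turn":[0,0,0],"fingers":-1},{"xyz":[0,40,0],"turn":[0,0,0],"fingers":-1},{"xyz":[0,0,0],"turn":[0,0,0],"fingers":-1},{"xyz":[0,0,0],"turn":[0,0,0],"fingers":-1}]'

```text
clock: 22.68
ee_pos: [650.8, 7.6, 156.6]
eef_rot: [[-1.0, -0.0, -0.0], [-0.0, 1.0, -0.0], [0.0, -0.0, -1.0]]
force: [-0.3, -0.3, 0.3]
gripper_width: 85.2
grip_force: 0.0
```

```bash
python3 - <<'E'
from h import *
s,px,st=wrist();print(st["ee_pos"])
print(fit(s,"small_ring",g=(651,8),px=px))
for k in("top","side"):
    s=snapshot(k); print(k,fit(s,"wide_collar",g=(651,-145),zoff=65,span=20))
save(s,"side3")
E
```

```text
[650.83267404   7.55155655 156.62567288]
(np.float32(196.36806), np.float64(651.5), np.float64(8.0))
top (np.float32(184.86024), np.float64(651.5), np.float64(-144.5))
side (np.float32(125.65707), np.float64(651.0), np.float64(-147.0))
```

View pics/side3.png

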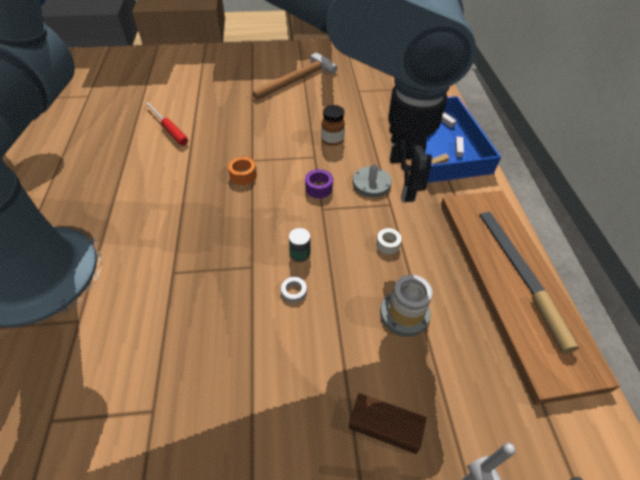

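The thick stack at (410,303) is complete: brass, white, then steel, all level. Now the small ring at (389,240).

carry_out --increments '[{"xyz":[-0.5,0.5,40],"turn":[0,0,0],"fingers":-1},{"xyz":[0,0,40],"turn":[0,0,0],"fingers":-1},{"xyz":[0,0,40],"turn":[0,0,0],"fingers":-1},{"xyz":[0,0,23],"turn":[0,0,0],"fingers":-1},{"xyz":[0,0,10],"turn":[0,0,0],"fingers":-1},{"xyz":[0,0,0],"turn":[0,0,0],"fingers":-1},{"xyz":[0,0,0],"turn":[0,0,0],"fingers":1},{"xyz":[0,0,0],"turn":[0,0,0],"fingers":1}]'

```text
clock: 23.82
ee_pos: [652.4, 8.4, 5.3]
eef_rot: [[-1.0, -0.0, 0.002], [-0.0, 1.0, -0.0], [-0.002, -0.0, -1.0]]
force: [0.3, 0.3, -0.5]
gripper_width: 51.6
grip_force: 0.0
```

carry_out --increments '[{"xyz":[0,0,0],"turn":[0,0,0],"fingers":1},{"xyz":[0,0,0],"turn":[0,0,0],"fingers":1},{"xyz":[0,0,0],"turn":[0,0,0],"fingers":1},{"xyz":[0,0,-20],"turn":[0,0,0],"fingers":1},{"xyz":[0,0,-40],"turn":[0,0,0],"fingers":1},{"xyz":[0,0,-50],"turn":[0,0,0],"fingers":1},{"xyz":[0,0,-43],"turn":[0,0,0],"fingers":1}]'

```text
clock: 24.7
ee_pos: [651.5, 8.5, 159.9]
eef_rot: [[-1.0, -0.0, 0.002], [-0.0, 1.0, -0.0], [-0.002, -0.0, -1.0]]
force: [0.1, -0.6, 0.7]
gripper_width: 44.4
grip_force: 40.9
```

carry_out --increments '[{"xyz":[0.5,34,0],"turn":[0,0,0],"fingers":1},{"xyz":[0,34,0],"turn":[0,0,0],"fingers":1},{"xyz":[0,34,0],"turn":[0,0,0],"fingers":1},{"xyz":[0,34,0],"turn":[0,0,0],"fingers":1},{"xyz":[0,34.5,0],"turn":[0,0,0],"fingers":1},{"xyz":[0,0,0],"turn":[0,0,0],"fingers":1},{"xyz":[0,0,0],"turn":[0,0,0],"fingers":1}]'

```text
clock: 25.58
ee_pos: [650.8, 178.6, 157.4]
eef_rot: [[-1.0, -0.0, 0.0], [-0.0, 1.0, -0.0], [-0.0, -0.0, -1.0]]
force: [-0.1, -0.2, -0.1]
gripper_width: 44.8
grip_force: 41.0
```

```bash
python3 - <<'E'
from h import *
s,px,st=wrist();e=st["ee_pos"];print(e)
print(fit(s,"slender_arbor",g=(649,179),px=px), fit(s,"small_ring",g=e[:2],zoff=e[2]-3.5,px=px))
E
```

```text
[650.76868309 178.63317161 157.40629411]
(np.float32(134.81914), np.float64(650.5), np.float64(180.0)) (np.float32(116.32808), np.float64(648.2686830897452), np.float64(178.13317161186853))
```

carry_out --increments '[{"xyz":[0,1,40],"turn":[0,0,0],"fingers":1},{"xyz":[0,0,38],"turn":[0,0,0],"fingers":1},{"xyz":[0,0,12],"turn":[0,0,0],"fingers":1},{"xyz":[0,0,12],"turn":[0,0,0],"fingers":1},{"xyz":[0,0,12],"turn":[0,0,0],"fingers":1},{"xyz":[0,0,12],"turn":[0,0,0],"fingers":1},{"xyz":[0,0,9],"turn":[0,0,0],"fingers":1},{"xyz":[0,0,0],"turn":[0,0,0],"fingers":1}]'

```text
clock: 26.62
ee_pos: [650.7, 180.0, 21.4]
eef_rot: [[-1.0, -0.0, -0.0], [-0.0, 1.0, -0.0], [0.0, -0.0, -1.0]]
force: [-0.6, -0.8, 0.2]
gripper_width: 44.4
grip_force: 41.1
```

carry_out --increments '[{"xyz":[0,0,2],"turn":[0,0,0],"fingers":1},{"xyz":[0,0,1.5],"turn":[0,0,0],"fingers":1},{"xyz":[0,0,0],"turn":[0,0,0],"fingers":1}]'

```text
clock: 27.0
ee_pos: [651.4, 180.1, 20.5]
eef_rot: [[-1.0, -0.001, 0.001], [-0.001, 1.0, -0.0], [-0.001, -0.0, -1.0]]
force: [-4.2, -0.8, 9.9]
gripper_width: 44.7
grip_force: 41.9
```

carry_out --increments '[{"xyz":[0,0,0],"turn":[0,0,0],"fingers":-1},{"xyz":[0,0,0],"turn":[0,0,0],"fingers":-1},{"xyz":[0,0,0],"turn":[0,0,0],"fingers":-1},{"xyz":[0,0,-30],"turn":[0,0,0],"fingers":-1},{"xyz":[0,0,-50],"turn":[0,0,0],"fingers":-1},{"xyz":[0,0,-50],"turn":[0,0,0],"fingers":-1},{"xyz":[23,-32,0],"turn":[0,0,0],"fingers":-1},{"xyz":[23,-32,0],"turn":[0,0,0],"fingers":-1}]'

```text
clock: 28.0
ee_pos: [604.6, 115.4, 149.1]
eef_rot: [[-1.0, -0.001, 0.002], [-0.001, 1.0, -0.0], [-0.002, -0.0, -1.0]]
force: [0.2, -1.3, 0.5]
gripper_width: 85.5
grip_force: 0.0
```

carry_out --increments '[{"xyz":[23,-33,0],"turn":[0,0,0],"fingers":-1},{"xyz":[23,-33,0],"turn":[0,0,0],"fingers":-1},{"xyz":[23,-33,0],"turn":[0,0,0],"fingers":-1},{"xyz":[24,-33,0],"turn":[0,0,0],"fingers":-1},{"xyz":[24,-33,0],"turn":[0,0,0],"fingers":-1},{"xyz":[24,-32,0],"turn":[0,0,0],"fingers":-1},{"xyz":[0,0,0],"turn":[0,0,0],"fingers":-1}]'

```text
clock: 28.88
ee_pos: [462.8, -82.4, 148.2]
eef_rot: [[-1.0, 0.003, -0.0], [0.003, 1.0, -0.0], [0.0, -0.0, -1.0]]
force: [0.6, 0.3, -0.9]
gripper_width: 85.2
grip_force: 0.0
```

```bash
python3 - <<'E'
from h import *
s,px,st=wrist();print(st["ee_pos"],np.round(st["qpos"],2))
print(fit(s,"small_collar",g=(464,-81),px=px),fit(s,"small_collar",g=(464,-81),px=px))
for k in("top","side"):
    s=snapshot(k); print(k,fit(s,"small_ring",g=(651,180),zoff=15))
E
```

```text
[462.75423559 -82.4415688  148.17640002] [-0.42 -0.09  2.07 -0.    1.16 -1.99]
(np.float32(191.90656), np.float64(464.5), np.float64(-81.5)) (np.float32(191.90656), np.float64(464.5), np.float64(-81.5))
top (np.float32(199.79831), np.float64(651.0), np.float64(181.0))
side (np.float32(195.28198), np.float64(649.5), np.float64(177.5))
```

carry_out --increments '[{"xyz":[-1.5,1,0],"turn":[0,0,10],"fingers":-1},{"xyz":[0,0,0],"turn":[0,0,10],"fingers":-1},{"xyz":[0,0,0],"turn":[0,0,10],"fingers":-1},{"xyz":[0,0,0],"turn":[0,0,10],"fingers":-1},{"xyz":[0,0,0],"turn":[0,0,10],"fingers":-1},{"xyz":[0,0,0],"turn":[0,0,10],"fingers":-1},{"xyz":[0,0,0],"turn":[0,0,10],"fingers":-1},{"xyz":[0,0,0],"turn":[0,0,10],"fingers":-1}]'

```text
clock: 30.02
ee_pos: [465.9, -79.1, 148.2]
eef_rot: [[-0.17, 0.985, -0.0], [0.985, 0.17, 0.0], [0.0, -0.0, -1.0]]
force: [0.7, -0.7, -0.5]
gripper_width: 85.4
grip_force: 0.0
```

carry_out --increments '[{"xyz":[0,0,0],"turn":[0,0,10],"fingers":-1},{"xyz":[0,0,0],"turn":[0,0,0],"fingers":-1},{"xyz":[0,0,0],"turn":[0,0,0],"fingers":-1}]'

```text
clock: 30.4
ee_pos: [465.6, -79.6, 148.2]
eef_rot: [[-0.004, 1.0, -0.0], [1.0, 0.004, 0.0], [0.0, -0.0, -1.0]]
force: [0.2, -0.6, 0.7]
gripper_width: 85.3
grip_force: 0.0
```

```bash
python3 - <<'E'
from h import *
s,px,st=wrist();print(st["ee_pos"],np.round(st["qpos"],2))
print(fit(s,"small_collar",g=(464,-81),px=px));save(s,"w4")
E
```

```text
[465.59239177 -79.59571094 148.24151262] [-0.41 -0.08  2.07  0.    1.16 -0.41]
(np.float32(189.30453), np.float64(464.5), np.float64(-81.5))
```

View pics/w4.png

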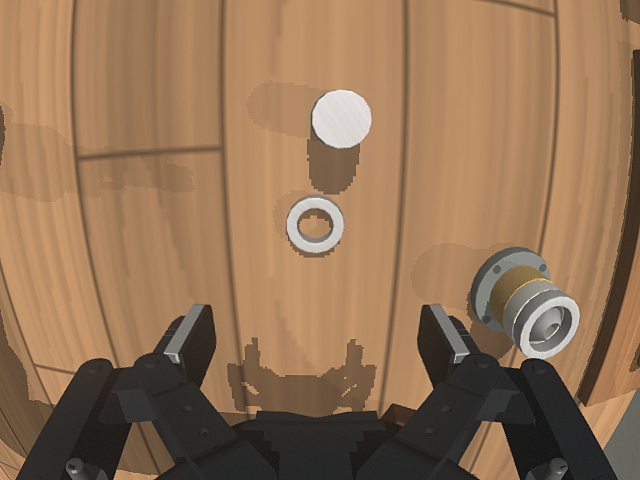

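Collar at (315,225) px, tin at (341,118) px, off the closing line. Descend.

carry_out --increments '[{"xyz":[-2,-1,40],"turn":[0,0,0],"fingers":-1},{"xyz":[0,0,40],"turn":[0,0,0],"fingers":-1},{"xyz":[0,0,35],"turn":[0,0,0],"fingers":-1},{"xyz":[0,0,22],"turn":[0,0,0],"fingers":-1},{"xyz":[0,0,12],"turn":[0,0,0],"fingers":-1},{"xyz":[0,0,0],"turn":[0,0,0],"fingers":-1},{"xyz":[0,0,0],"turn":[0,0,0],"fingers":1},{"xyz":[0,0,0],"turn":[0,0,0],"fingers":1}]'

```text
clock: 31.45
ee_pos: [465.2, -82.4, 0.3]
eef_rot: [[-0.001, 1.0, 0.002], [1.0, 0.001, -0.001], [-0.001, 0.002, -1.0]]
force: [-0.1, -0.1, 0.1]
gripper_width: 51.6
grip_force: 0.0
```

carry_out --increments '[{"xyz":[0,0,0],"turn":[0,0,0],"fingers":1},{"xyz":[0,0,0],"turn":[0,0,0],"fingers":1},{"xyz":[0,0,0],"turn":[0,0,0],"fingers":1},{"xyz":[0,0,-20],"turn":[0,0,0],"fingers":1},{"xyz":[0,0,-40],"turn":[0,0,0],"fingers":1},{"xyz":[0,0,-50],"turn":[0,0,0],"fingers":1},{"xyz":[0,0,-45],"turn":[0,0,0],"fingers":1}]'

```text
clock: 32.33
ee_pos: [464.3, -82.1, 156.4]
eef_rot: [[-0.0, 1.0, 0.001], [1.0, 0.0, -0.001], [-0.001, 0.001, -1.0]]
force: [-0.2, -0.4, -1.4]
gripper_width: 44.5
grip_force: 41.2
```

carry_out --increments '[{"xyz":[32.5,23,0],"turn":[0,0,0],"fingers":1},{"xyz":[32.5,23,0],"turn":[0,0,0],"fingers":1},{"xyz":[32.5,23,0],"turn":[0,0,0],"fingers":1},{"xyz":[32.5,23,0],"turn":[0,0,0],"fingers":1},{"xyz":[32.5,23,0],"turn":[0,0,0],"fingers":1},{"xyz":[32.5,23,0],"turn":[0,0,0],"fingers":1},{"xyz":[33,24,0],"turn":[0,0,0],"fingers":1},{"xyz":[33,24,0],"turn":[0,0,0],"fingers":1}]'

```text
clock: 33.33
ee_pos: [650.8, 180.2, 154.4]
eef_rot: [[-0.0, 1.0, 0.0], [1.0, 0.0, -0.0], [-0.0, 0.0, -1.0]]
force: [0.4, -0.2, -0.4]
gripper_width: 44.3
grip_force: 41.2
```

carry_out --increments '[{"xyz":[0,0,0],"turn":[0,0,0],"fingers":1},{"xyz":[0,0,0],"turn":[0,0,0],"fingers":1}]'

```text
clock: 33.58
ee_pos: [649.7, 178.7, 154.0]
eef_rot: [[-0.0, 1.0, -0.001], [1.0, 0.0, -0.0], [-0.0, -0.001, -1.0]]
force: [-0.2, -0.6, -0.6]
gripper_width: 44.3
grip_force: 41.2
```

```bash
python3 - <<'E'
from h import *
s,px,st=wrist();e=st["ee_pos"];print(e)
print(fit(s,"slender_arbor",g=(650,179.5),px=px), fit(s,"small_collar",g=e[:2],zoff=e[2]+.5,px=px), fit(s,"small_ring",g=(650.5,179.5),zoff=15,px=px))
save(s,"w5")
E
```

```text
[649.74698981 178.68228472 154.0369706 ]
(np.float32(150.03745), np.float64(650.0), np.float64(180.5)) (np.float32(137.65709), np.float64(649.7469898069633), np.float64(181.18228471586644)) (np.float32(185.78017), np.float64(651.0), np.float64(180.0))
```

View pics/w5.png

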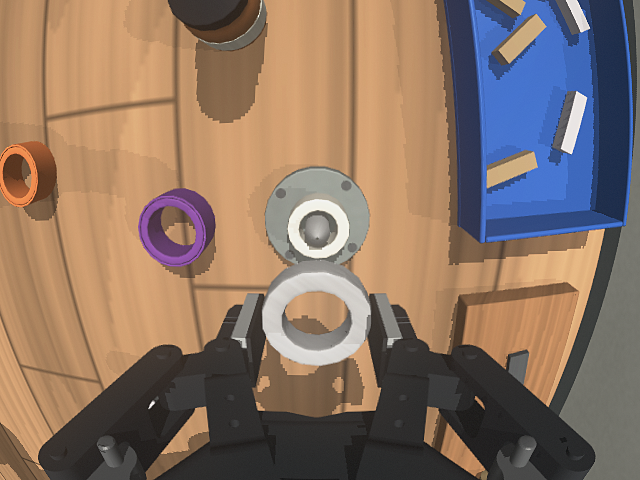

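The small ring is flat on the slender base at (318,228), and the held collar is at (316,312). Lower it.

carry_out --increments '[{"xyz":[1,0.5,40],"turn":[0,0,0],"fingers":1},{"xyz":[0,0,28],"turn":[0,0,0],"fingers":1},{"xyz":[0,0,10],"turn":[0,0,0],"fingers":1},{"xyz":[0,0,10],"turn":[0,0,0],"fingers":1},{"xyz":[0,0,10],"turn":[0,0,0],"fingers":1},{"xyz":[0,0,10],"turn":[0,0,0],"fingers":1},{"xyz":[0,0,4],"turn":[0,0,0],"fingers":1},{"xyz":[0,0,0],"turn":[0,0,0],"fingers":1}]'

```text
clock: 34.62
ee_pos: [650.6, 180.0, 42.0]
eef_rot: [[-0.0, 1.0, -0.0], [1.0, 0.0, -0.0], [-0.0, -0.0, -1.0]]
force: [-0.4, 0.0, -0.1]
gripper_width: 44.2
grip_force: 41.2
```

carry_out --increments '[{"xyz":[0,0,1.5],"turn":[0,0,0],"fingers":1},{"xyz":[0,0,1.5],"turn":[0,0,0],"fingers":1},{"xyz":[0,0,0],"turn":[0,0,0],"fingers":1}]'

```text
clock: 35.0
ee_pos: [651.1, 180.1, 39.8]
eef_rot: [[-0.0, 1.0, 0.001], [1.0, 0.0, 0.0], [0.0, 0.001, -1.0]]
force: [-0.0, 0.3, 0.7]
gripper_width: 44.2
grip_force: 41.4
```

carry_out --increments '[{"xyz":[0,0,0.5],"turn":[0,0,0],"fingers":1},{"xyz":[0,0,0],"turn":[0,0,0],"fingers":1},{"xyz":[0,0,0],"turn":[0,0,0],"fingers":-1},{"xyz":[0,0,0],"turn":[0,0,0],"fingers":-1},{"xyz":[0,0,0],"turn":[0,0,0],"fingers":-1},{"xyz":[0,0,-30],"turn":[0,0,0],"fingers":-1},{"xyz":[0,0,-50],"turn":[0,0,0],"fingers":-1},{"xyz":[0,0,-50],"turn":[0,0,0],"fingers":-1}]'

```text
clock: 36.0
ee_pos: [650.4, 179.9, 169.7]
eef_rot: [[-0.0, 1.0, -0.001], [1.0, 0.0, -0.0], [-0.0, -0.001, -1.0]]
force: [1.3, 1.3, 0.7]
gripper_width: 85.5
grip_force: 0.0
```

carry_out --increments '[{"xyz":[-30,-30,0],"turn":[0,0,0],"fingers":-1},{"xyz":[-30,-30,0],"turn":[0,0,0],"fingers":-1},{"xyz":[-30,-30,0],"turn":[0,0,0],"fingers":-1},{"xyz":[-30,-30,0],"turn":[0,0,0],"fingers":-1},{"xyz":[-30,-30,0],"turn":[0,0,0],"fingers":-1},{"xyz":[0,0,0],"turn":[0,0,0],"fingers":-1},{"xyz":[0,0,0],"turn":[0,0,0],"fingers":-1}]'

```text
clock: 36.88
ee_pos: [501.3, 30.0, 169.1]
eef_rot: [[0.0, 1.0, 0.001], [1.0, -0.0, 0.0], [0.0, 0.001, -1.0]]
force: [-0.3, 0.6, -0.5]
gripper_width: 85.5
grip_force: 0.0
```

```bash
python3 - <<'E'
from h import *
for k in("top","side"):
    s=snapshot(k); print(k,fit(s,"small_collar",g=(650.5,179.5),zoff=39),fit(s,"wide_collar",g=(651,-145),zoff=65))
    if k=="side": cv2.imwrite("pics/side4.png",cv2.resize(cv2.cvtColor(s["image"],4)[110:440,220:480],None,fx=1.8,fy=1.8,interpolation=2))
print(monitor.state()["clock"])
E
```

```text
top (np.float32(196.64874), np.float64(651.0), np.float64(182.5)) (np.float32(199.40558), np.float64(651.0), np.float64(-144.5))
side (np.float32(198.7534), np.float64(649.5), np.float64(178.5)) (np.float32(199.88373), np.float64(650.0), np.float64(-146.5))
36.975
```

View pics/side4.png

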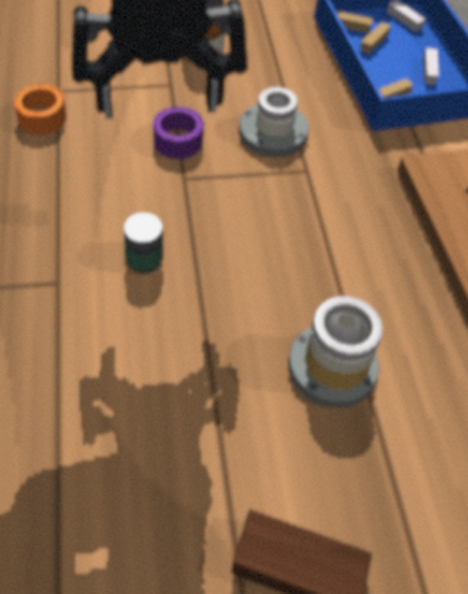

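Both stacks are level and seated: slender at (277,115), thick at (343,345) in the crop. The tin and offcut are in place, and the robot is clear of everything. Handing in.

```bash
python3 -c "
from h import *
print(ticket.job_done())"
```

```text
the job is handed in; nothing more can be done
None
```

I loaded both arbors in the order asked, with every piece seated flat and let go, left the bystanders alone, and handed the job in at about 37 s; no verdict came back.

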